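# Lock the filter cartridge into the fume extractor

### The arm

A 6-joint arm with a two-finger parallel gripper is mounted at the origin on a cart in front of the work surface, level with it; the furniture and walls round the work are solid. World frame = base frame: x ahead of the robot, y to its left, z up, the work surface at z = 0. Lengths are in m, angles in rad, forces in N, time in s.
With the tool pointing down it reaches from about 0.275 to 0.825 m from the base axis. Payload 4.9 kg.
Tool frame: the origin (TCP) lies on the centre line of the jaws, within the pads' length; the fingertips stand manip.tip_reach ahead of it and the grasp point (between the pads) lies 3 mm ahead of it (manip.tip_reach is the distance from the TCP to the fingertips, in m); z points along the fingers, y is the line along which they close (so a half turn about z gives the same grasp; the last joint's range is limited). The gripper opens to 85 mm and grips with 20 to 120 N. Pads are 22 mm wide; open, the fingers measure 114 mm over their backs; the gripper's body (76 mm by 85 mm) begins 54 mm behind the grasp point. The pads swing forward as they close: fully open they stand 13 mm farther back than shut.
Start: joints at [-1.354, 0.326, -0.193, 1.052, 0, 1.437], TCP at [0.189, -0.517, 0.253] pointing down, gripper open.
Joint ranges: [-2.65, 2.65], [-0.97, 1.79], [-1.3, 1.35], [-1.93, 2.1], [-1.47, 1.37], [-3.14, 3.14]. Speed limits (rad/s): [2.57, 2.57, 3.14, 3.14, 3.14, 3.14].

### API

Orientations are given as a 3x3 rotation matrix whose columns are the frame's x, y, z axes.
In Python, from workcell import manip gives the robot as it stands. Calls block until the motion is done:
- manip.move_ptp(position, orientation): joint-space move of the TCP to a pose.
- manip.move_l(position, v=0.15, rot=None, max_force=None): straight line of the TCP; rot=None keeps the orientation; v is the mean speed in m/s. With max_force (N) it stops when the force on the tool has changed by that much, and returns True; else False.
- manip.set_joints(angles): joint-space move.
- manip.move_gripper(opening): finger opening in m; the grip force is fixed at half the most; returns when the fingers have stopped.
- manip.wait(seconds).
- manip.ik(position, orientation): joint angles nearest the present ones, or None.
- manip.get_state(): the state.
- manip.read_camera(name): name is "side" or "top"; returns the picture (480x640x3 uint8, blue, green, red); there is no depth.
- manip.calibration(name): a dict with "vertical_fov" (degrees; the focal length in pixels is half the picture's height over the tangent of half this angle, whatever the lens; pixels are square), "cx", "cy" (the principal point, pixels), "R" (3x3) and "t" (3): a world point X has camera coordinates R X + t. Camera axes: x right, y down, z forward; pixel columns grow to the right and rows downward; lengths in m; the calibration is good to about 2 mm. A picture is of the moment at which its call begins. calibration takes no time and is no camera call.
A pose or a line that the arm cannot do raises manip.MotionError and nothing moves.
- manip.job_done(): hands the job in; it is judged then, once.
The state is a dict: "time": time; "q": joint angles; "qd": joint speeds; "joint_efforts": joint torques, N m; "position": TCP position; "ee_rot": TCP orientation; "ft_force": force on the tool from outside, world axes, zero at the start; "wrist_torque": the same for the moment, N m; "opening": finger opening in m; "finger_force": force on a finger pad.
Only numpy, scipy, OpenCV 4.12 (cv2) and the standard library are available. Lean on these libraries where they do the work, as an engineer would, in place of code of your own. Each camera call takes 0.05 s, during which the arm holds its last target. There are 200 camera calls.

### The job

The fume extractor is needed for soldering rail joints and its filter is out. Take the filter cartridge by its orange bar handle, lower it into the extractor's round mouth so that its two brass pins drop through the two slots of the bayonet ring, and twist it clockwise (seen from above) until the ramps have pulled it down firmly tight on the rubber seal, hand-tight and no further. Feel your way: the plastic ring cracks if it is pressed or over-tightened hard. Then let go of it and leave the other things on the table where they are.

Things in the scene. Friction and masses are not known exactly. Their poses are not given: they have to be found in the camera images.
- cartridge: loose filter cartridge standing upright, 0.13 to 0.21 kg: white drum 53 mm in diameter, black cap 75 mm wide from 42 to 48 mm above its underside, orange bar handle on top. Two brass pins, 6 mm thick, stick out of the drum to 34.6 mm from the axis, centres 22 mm above the underside. Origin: centre of the underside; z up, x along bar and pins (a half turn changes nothing)
- bar_handle (a point): middle of the cartridge's orange bar, on its axis 71 mm above its underside: where to grip it. The bar is 50 mm long (along x), 12 mm thick, from 48 mm (the cap's top) to 78 mm above the underside. A grip of 40 to 50 N is enough for all of the work; squeezed at 90 N the cartridge may twist out of line in the fingers
- extractor: fume extractor, a white box 132 x 132 mm, 70 mm high, fixed, a round mouth in its top. Origin: centre of the underside, below the mouth; its x axis runs through the ring's two slots. Painted red bars beside the mouth point at the slots, arrows show the clockwise way to lock. The heights given in these notes for ring, seal and inserted cartridge count from this underside (table level)
- ring_mouth (a point): centre of the bayonet ring's mouth, level with its top, at height 84 mm. Inner diameter 57 mm: the drum has 2 mm of play all round
- bayonet_ring: black bayonet ring, grey rim, fixed, top at 84 mm; origin and axes as the extractor's. Clockwise from each slot its underside is a ramp that falls 11.5 mm from 0.16 to 1.56 rad past the slot's middle, forcing pins, cartridge and seal down; a stop ends the turn at 1.47 rad. Anticlockwise is blocked. It cracks above 40 N: hard pressing, holding the cartridge stiffly up while it turns, overturning
- ring_slot (a point): middle of one of the ring's two facing slots, 33 mm from the axis at height 84 mm; the other lies across the mouth. 9 mm wide at the inner edge, 11 mm farther out. Pins standing on the ring beside a slot hold the cartridge's underside at 65 mm; once it sits on the seal they are below the ring and can turn
- seal_well (a point): point on the mouth's axis at height 53 mm, about where the rubber seal lies: a flat sprung disc that the cartridge's underside lands on. It pushes back with 10 N per mm. By wear its rest height is anywhere from 48 to 53 mm, which is not measured. Tight is the seal squeezed by about 1.8 mm, 18 N (12 to 25 N is good), reached after 0.6 to 1.4 rad of turning; friction then holds it
- tape_roll: roll of black insulating tape lying flat, 53 mm across, 18 mm high; origin: centre of the underside
- track_rubber: grey-green track cleaning block, 28 x 60 x 17 mm; origin: centre of the underside
- wheelset: loose steel wheel set, 42 mm long, 22 mm high; origin: centre of the underside
Not all that is in view belongs to the job. There is more than one size of the cartridge; the one meant has the size given above.

How it is judged:
On the way:
1. the cartridge stands in the ring with its pins below the slots, not yet turned (z of cartridge in the frame of extractor below 0.0545 m and horizontal distance between cartridge and ring_mouth below 0.004 m and angle between cartridge's own z axis and vertical below 0.08 rad and angle between the x axis of cartridge and the x axis of extractor, either way round below 0.35 rad), for 0.1 s.
At the end, for the whole second after the job is handed in: The cartridge stands upright (0.08 rad) and centred (4 mm) in the ring, underside below 54.5 mm, turned over 0.45 rad from the slots, let go and at rest, its pins clamped up against the ring's ramps with 12 to 25 N (z of cartridge in the frame of extractor below 0.0545 m and horizontal distance between cartridge and ring_mouth below 0.004 m and angle between cartridge's own z axis and vertical below 0.08 rad and angle between the x axis of cartridge and the x axis of extractor, either way round above 0.45 rad and contact force between cartridge and bayonet_ring between 12 and 25 N and linear speed of cartridge below 0.01 m/s); the robot touches nothing.
It fails at once if the bayonet ring is loaded by the cartridge with more than 40 N (contact force between cartridge and bayonet_ring above 40 N).
It fails at once if the tape roll, track rubber or wheelset is moved by more than 30 mm (distance of any of tape_roll, track_rubber, wheelset from where it was at the start of the episode above 0.03 m).
It also fails if it takes over 54 s, if anything falls off the work surface, if the arm or the gripper's body presses on something with over 40 N, if the wrist force passes 120 N, or if a joint passes its speed limit or range.

## Working session

There is one attempt and no reset: what is moved stays moved. The work goes in short steps, each a Python script; the robot and the scene stay as the last script left them, time stands still between calls to the robot, and variables do not carry over. Pictures are saved under pics/ and viewed, at most 10 in all, crops included, and the job is handed in when it is done.

```bash
mkdir -p pics; ls
python3 - <<'E'
from workcell import manip
import cv2
for n in("side","top"):
    cv2.imwrite(f"pics/{n}0.png",manip.read_camera(n)); c=manip.calibration(n); print(n,c)
s=manip.get_state();print(s,manip.tip_reach)
E
```

```text
pics
side {'vertical_fov': 45.93697735950362, 'cx': 337.25248580714805, 'cy': 234.40159360856686, 'R': array([[ 3.13615595e-01,  9.49549905e-01,  4.87051663e-04],
       [ 5.29703526e-01, -1.74523758e-01, -8.30033513e-01],
       [-7.88073241e-01,  2.60569447e-01, -5.57713305e-01]]), 't': array([-0.44650264, -0.11479548,  1.21528764])}
top {'vertical_fov': 52.31212484419294, 'cx': 314.7908873984358, 'cy': 239.0691106951984, 'R': array([[-0.07583806, -0.99711307,  0.00375581],
       [-0.97193384,  0.0730807 , -0.22361534],
       [ 0.2226953 , -0.02060895, -0.97467024]]), 't': array([0.31854593, 0.47547877, 0.81565096])}
{'time': 0.1, 'q': array([-1.35423123e+00,  3.26868027e-01, -1.93464658e-01,  1.05199144e+00,
        2.99798792e-05,  1.43661305e+00]), 'qd': array([-0.00104803, -0.00309628,  0.00135621, -0.00021152, -0.00148139,
       -0.00029131]), 'joint_efforts': array([ 9.65406107e-04, -4.44238043e+01,  2.63038248e+01,  7.86336197e-03,
       -1.34319685e-04,  6.04318430e-06]), 'position': array([ 0.18890543, -0.51603849,  0.25258835]), 'ee_rot': array([[ 9.39115880e-01,  3.43600459e-01, -2.99007308e-04],
       [ 3.43600509e-01, -9.39114713e-01,  1.49854997e-03],
       [ 2.34100294e-04, -1.51005113e-03, -9.99998832e-01]]), 'ft_force': array([-0.20971077, -0.00796927,  0.49226161]), 'wrist_torque': array([-0.02487339,  0.00287211, -0.03782206]), 'finger_force': 0.0, 'opening': 0.08569112574711081} 0.022
```

View pics/top0.png

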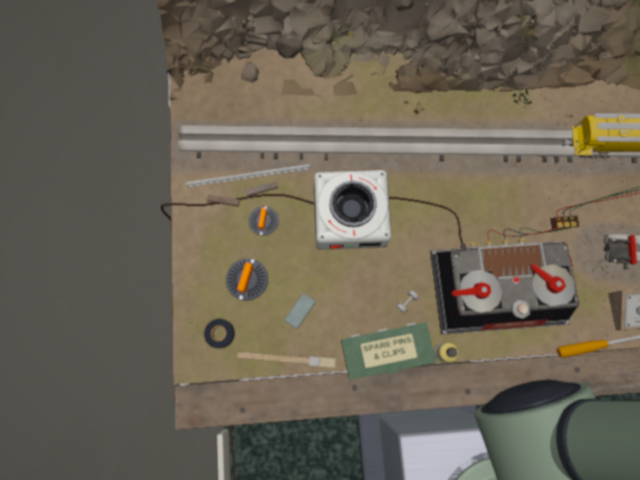

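View pics/side0.png

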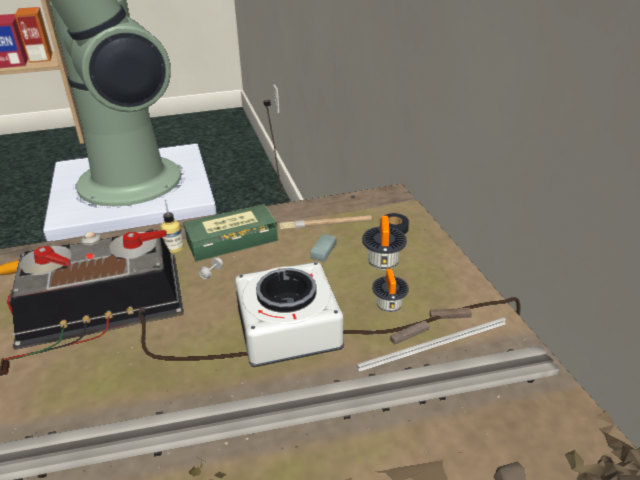

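The top view shows the large cartridge at about (245,279), a small one at (263,220) and the extractor mouth at (353,204). Next I'll zoom in and measure.

```bash
cat > h.py <<'E'
from workcell import manip
import numpy as np, cv2
def K(n):
    c=manip.calibration(n); f=240/np.tan(np.radians(c["vertical_fov"]/2)); return c,f
def ray(n,u,v):
    c,f=K(n); R,t=np.array(c["R"]),np.array(c["t"])
    return -R.T@t, R.T@np.array([(u-c["cx"])/f,(v-c["cy"])/f,1])
def onz(n,u,v,z):
    o,d=ray(n,u,v); return o+d*(z-o[2])/d[2]
def tri(a,b):
    (o1,d1),(o2,d2)=ray("side",*a),ray("top",*b)
    s=np.linalg.lstsq(np.c_[d1,-d2],o2-o1,rcond=None)[0]
    p,q=o1+s[0]*d1,o2+s[1]*d2; return (p+q)/2,np.linalg.norm(p-q)
def proj(n,X):
    c,f=K(n); p=np.array(c["R"])@X+np.array(c["t"]); return p[:2]/p[2]*f+[c["cx"],c["cy"]]
def mask(im,lo,hi):
    return cv2.inRange(cv2.cvtColor(im,cv2.COLOR_BGR2HSV),lo,hi)
def blobs(m,amin=20):
    n,l,s,c=cv2.connectedComponentsWithStats(m)
    return [(s[i],c[i],l==i) for i in range(1,n) if s[i][4]>=amin]
E
python3 - <<'E'
from h import *
t=cv2.imread("pics/top0.png");s=cv2.imread("pics/side0.png")
def crop(im,u,v,w,h,k): return cv2.resize(im[v:v+h,u:u+w],None,fx=k,fy=k,interpolation=cv2.INTER_CUBIC)
a=np.hstack([crop(t,305,160,100,100,4),crop(t,210,250,70,70,400/70)[:400,:400]])
cv2.imwrite("pics/crop1.png",a)
for n,im in(("top",t),("side",s)):
    for nm,lo,hi in(("orange",(8,180,120),(18,255,255)),("red",(0,130,80),(6,255,255)),("red2",(174,130,80),(180,255,255))):
        for st,c,m in blobs(mask(im,lo,hi),6):
            print(n,nm,st,c.round(1))
E
```

```text
top orange [259 208   7  21  79] [262.1 218.5]
top orange [238 263  14  29 228] [244.7 277.1]
top red [552 227   6   3  11] [554.5 228.2]
top red [628 235   9  29 183] [632.1 249.2]
top red [331 245  11   4  34] [335.5 246.2]
top red [530 264  35  28 350] [548.5 278.7]
top red [514 277   5   5  20] [516.1 279.1]
top red [452 283  39  15 314] [473.6 290.8]
top red [483 321  61   9 161] [513.1 325. ]
side orange [ 16   8  33  46 261] [32.3 20.6]
side orange [16 20  4  9 12] [17.8 23.8]
side orange [20 33  5 12 16] [22.1 38.1]
side orange [381 216   9  30 231] [384.6 230.4]
side orange [  0 261  19  14  93] [  9.  268.6]
side orange [386 269  10  25 176] [390.9 281.1]
side red [ 17  16  23  18 192] [28.2 22.1]
side red [ 22  33  21  12 111] [32.2 40.2]
side red [123 230  43  19 441] [140.7 237.9]
side red [ 34 246  36  21 416] [ 49.5 256.7]
side red [ 86 253   7   6  32] [ 89.2 255.7]
side red [  7 295   5  17  33] [  9.  303.1]
side red [259 310   3   3   9] [260. 311.]
side red [293 314   3   5  11] [294. 316.]
side red [ 95 317  14  21  47] [104.7 326.9]
side red [ 73 339  17   5  23] [ 80.5 341.1]
side red [  3 354  23   7  37] [ 13.4 356.7]
side red2 [  0  14  27  53 479] [13.2 40. ]
side red2 [ 0 52  9  6 31] [ 3.3 54.3]
```

View pics/crop1.png

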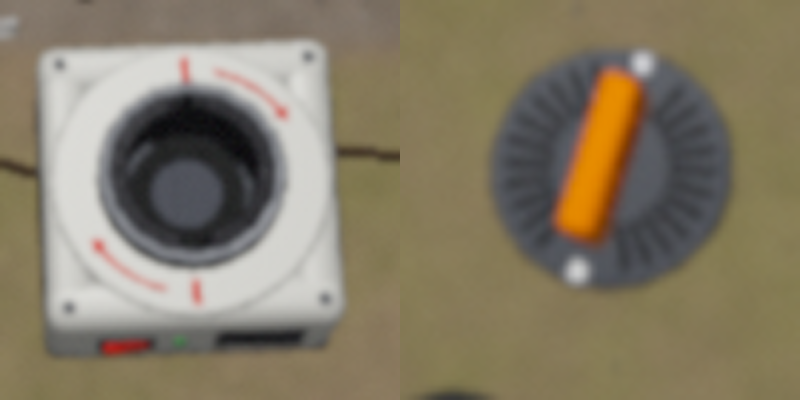

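Crop: the mouth centre is at about (353,204), red bars at (351,177.5) and (354.2,233), and white cap dots over the pins at about (252.4,261) and (241,297.4). Next come sub-pixel values.

```bash
cat >> h.py <<'E'
def wc(w,u,v,r):
    """weighted centroid of w in a window about (u,v)"""
    u,v=int(round(u)),int(round(v)); a=np.clip(w[v-r:v+r+1,u-r:u+r+1],0,None)
    y,x=np.mgrid[v-r:v+r+1,u-r:u+r+1]; return np.array([(a*x).sum(),(a*y).sum()])/a.sum()
def redness(im):
    f=im.astype(float); return f[...,2]-np.maximum(f[...,0],f[...,1])-25
E
python3 - <<'E'
from h import *
t=cv2.imread("pics/top0.png");s=cv2.imread("pics/side0.png")
r=redness(t); a,b=wc(r,351,177.5,4),wc(r,354.2,233,4)
A,B=onz("top",*a,.07),onz("top",*b,.07); print("bars",a,b,A,B,(A+B)/2,np.linalg.norm(A-B),np.arctan2(*(A-B)[1::-1]))
g=t.min(axis=2).astype(float)-150
c,d=wc(g,252.4,261,3),wc(g,241,297.4,3)
C,D=onz("top",*c,.048),onz("top",*d,.048); print("dots",c,d,C,D,(C+D)/2,np.linalg.norm(C-D),np.arctan2(*(C-D)[1::-1]))
m=((t.max(axis=2)<125)&(np.ptp(t.astype(int),axis=2)<25)).astype(np.uint8)*255
m=cv2.morphologyEx(m,cv2.MORPH_CLOSE,np.ones((15,15)))
for nm,st in (("top",(244,279)),):
    for S,cc,mm in blobs(m[250:310,200:290].copy(),500):
        k=max(cv2.findContours(mm.astype(np.uint8),0,2)[0],key=cv2.contourArea)
        e=cv2.fitEllipse(cv2.convexHull(k)); print("cap",e,onz("top",e[0][0]+200,e[0][1]+250,.046))
# side: bars
def crop(im,u,v,w,h,k): return cv2.resize(im[v:v+h,u:u+w],None,fx=k,fy=k,interpolation=cv2.INTER_CUBIC)
M=(A+B)/2; P=(C+D)/2
print("side pred: bars",proj("side",A),proj("side",B),"dots",proj("side",C),proj("side",D))
cv2.imwrite("pics/crop2.png",np.hstack([crop(s,230,250,125,125,3.2),crop(s,350,200,80,80,5)]))
E
```

```text
bars [350.71614583 176.97135417] [353.69866071 232.57589286] [0.60355527 0.20913044 0.07      ] [0.5008325  0.21340579 0.07      ] [0.55219389 0.21126811 0.07      ] 0.10281169699425317 -0.04159631928503838
dots [251.93666667 260.63666667] [240.53731343 297.00373134] [0.4686293 0.3955924 0.048    ] [0.40587072 0.41840179 0.048     ] [0.43725001 0.4069971  0.048     ] 0.06677505328097501 -0.34860331739966055
cap ((46.47781753540039, 29.002708435058594), (41.67873764038086, 42.869258880615234), 48.363155364990234) [0.4369413  0.40693738 0.046     ]
side pred: bars [293.30312694 317.1261267 ] [278.56643981 271.70633222] dots [383.99226555 249.47943829] [382.48852066 227.06493284]
```

View pics/crop2.png

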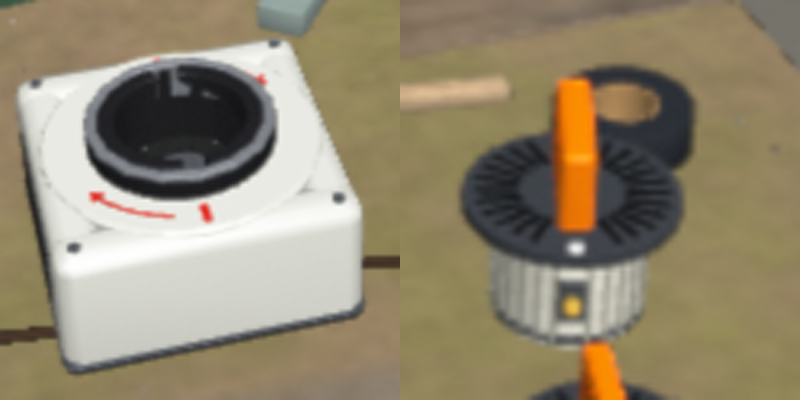

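The side view agrees: near bar (294.7,316.3) and cap dot (385,249.6), both about 1.2 px right of prediction, so the bias is common to both. Next I'll check the IK for yaw choices.

```bash
cat >> h.py <<'E'
def Rd(a): c,s=np.cos(a),np.sin(a); return np.array([[c,s,0],[s,-c,0],[0,0,-1.]])
P=np.array([.4373,.4074]); PA=-.349      # cartridge xy, bar angle
M=np.array([.5524,.2117]); MA=-.0416     # mouth xy, slot angle
E
python3 - <<'E'
from h import *
for k in(0,1):
    for xy,a,z in((P,PA,.18),(P,PA,.074),(M,MA,.2),(M,MA,.13),(M,MA-.8,.125),(M,MA-1.47,.125)):
        q=manip.ik([*xy,z],Rd(a+k*np.pi)); print(k,a,z,None if q is None else np.round(q,2))
E
```

```text
0 -0.349 0.18 [ 0.63  0.47 -0.17  0.93  0.   -2.17]
0 -0.349 0.074 [ 0.63  0.58 -0.29  0.7   0.   -2.17]
0 -0.0416 0.2 [ 0.24  0.44 -0.16  0.97  0.   -2.86]
0 -0.0416 0.13 [ 0.24  0.51 -0.25  0.81  0.   -2.86]
0 -0.8416 0.125 [ 0.24  0.51 -0.25  0.8   0.   -2.06]
0 -1.5116 0.125 [ 0.24  0.51 -0.25  0.8   0.   -1.39]
1 -0.349 0.18 [ 0.63  0.47 -0.17  0.93  0.    0.98]
1 -0.349 0.074 [ 0.63  0.58 -0.29  0.7   0.    0.98]
1 -0.0416 0.2 [ 0.24  0.44 -0.16  0.97  0.    0.28]
1 -0.0416 0.13 [ 0.24  0.51 -0.25  0.81  0.    0.28]
1 -0.8416 0.125 [ 0.24  0.51 -0.25  0.8   0.    1.08]
1 -1.5116 0.125 [ 0.24  0.51 -0.25  0.8   0.    1.75]
```

Run:
```python
from h import *
R=Rd(PA+np.pi)
manip.move_ptp([*P,.22],R); print(manip.get_state()["time"])
manip.move_l([*P,.074],v=.12,max_force=8)
manip.wait(.2); s=manip.get_state(); print(s["time"],s["position"],s["ft_force"])
manip.move_gripper(0.0); s=manip.get_state(); print(s["opening"],s["finger_force"],s["ft_force"],s["wrist_torque"])
manip.move_l([*P,.20],v=.12)
manip.wait(.2); s=manip.get_state(); print(s["time"],s["opening"],s["ft_force"],s["wrist_torque"])
manip.move_ptp([*M,.20],Rd(MA+np.pi)); manip.wait(.3); s=manip.get_state(); print(s["time"],s["position"],s["ft_force"],s["wrist_torque"])
cv2.imwrite("pics/side1.png",manip.read_camera("side"));cv2.imwrite("pics/top1.png",manip.read_camera("top"))
a=cv2.imread("pics/side1.png")[140:350,200:380];b=cv2.imread("pics/top1.png")[130:260,290:400]
cv2.imwrite("pics/crop3.png",np.hstack([cv2.resize(a,(400,467)),cv2.resize(b,(395,467))]))
print([proj("side",np.r_[M+r*np.array([np.cos(MA),np.sin(MA)]),.177-d]) for r,d in((.0334,0),(.0346,.026),(0,0))])
```

```text
3.4417
5.0083 [0.43765338 0.40767151 0.07466208] [ 0.30694145 -0.21500868 -0.29988692]
0.010922864849234649 61.555631160736084 [0.23681645 0.21139495 0.79405172] [ 0.07677317 -0.0047267  -0.00337848]
7.075 0.010934312622442122 [ 0.41024605  0.03178973 -1.96982963] [ 0.02178496  0.0291669  -0.0311511 ]
8.2833 [0.55193254 0.21281078 0.20002207] [ 0.85485715  0.13367742 -0.27869808] [-0.0518077  -0.01918937 -0.01718489]
[array([286.9807739 , 243.87159437]), array([288.1694243 , 261.09429532]), array([281.76727183, 229.74944835])]
```

View pics/crop3.png

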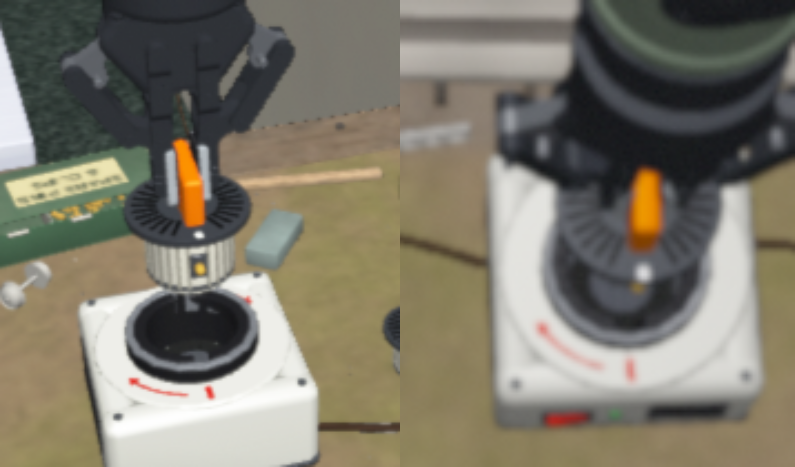

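The held cartridge hangs upright over the mouth. The side view shows the +x cap dot at about (290,245.7), and the top view shows the -x dot at about (357.7,205.7).

Run:
```python
from h import *
s=manip.get_state(); print(s["time"],s["position"],np.arctan2(*s["ee_rot"][:2,0][::-1]))
t=cv2.imread("pics/top1.png");sd=cv2.imread("pics/side1.png");s0=cv2.imread("pics/side0.png")
d=np.array([np.cos(MA),np.sin(MA)])
g=lambda im,th:im.min(axis=2).astype(float)-th
z=.174
a=wc(g(t,140),357.7,205.7,3);b=wc(g(sd,140),290,245.7,3)
print(a,b,"top axis",onz("top",*a,z)[:2]+.0334*d,"side axis",onz("side",*b,z)[:2]-.0334*d)
nb=wc(redness(s0),294.7,316.3,4); tb=wc(redness(cv2.imread("pics/top0.png")),353.7,232.6,4)
print(nb,"mouth side",onz("side",*nb,.07)[:2]-.0514*d,"mouth top",onz("top",*tb,.07)[:2]+.0514*d)
# side: angle of bar top / pin check
o=mask(sd,(18,120,90),(32,255,255)); print([ (x[0],x[1]) for x in blobs(o[235:275,270:310].copy(),2)])
for im,n in((t,"top"),):
    for st,c,m in blobs(mask(im,(8,180,120),(18,255,255)),30):
        v,u=np.nonzero(m); 
        if 320<c[0]<380: 
            l=cv2.fitLine(np.c_[u,v].astype(np.float32),2,0,.01,.01).ravel(); p,q=l[2:]-8*l[:2],l[2:]+8*l[:2]
            A,B=onz(n,*p,.2),onz(n,*q,.2); print("bar ang",np.arctan((A-B)[1]/(A-B)[0]))
```

```text
8.3833 [0.55212157 0.21239673 0.20001428] 3.1011238055310355
[357.36363636 205.52727273] [289.15714286 245.22597403] top axis [0.55214675 0.21312541] side axis [0.55192121 0.21448409]
[293.91104134 316.        ] mouth side [0.55030425 0.21259942] mouth top [0.55218803 0.21126817]
[(array([18, 23,  5,  6, 21], dtype=int32), array([19.61904762, 25.52380952]))]
bar ang -0.18632382576755332
```

Run:
```python
from h import *
xy=M+[-.0005,-.0010]; R=Rd(MA+np.pi)
manip.move_l([*xy,.170],v=.08,rot=R); manip.wait(.3); s=manip.get_state(); print(s["time"],s["position"],s["ft_force"],s["wrist_torque"])
hit=manip.move_l([*xy,.127],v=.02,max_force=5)
s=manip.get_state(); print(hit,s["time"],s["position"],s["ft_force"],s["wrist_torque"])
cv2.imwrite("pics/side2.png",manip.read_camera("side"))
cv2.imwrite("pics/crop4.png",cv2.resize(cv2.imread("pics/side2.png")[180:350,210:370],(640,600)))
```

```text
9.2083 [0.55222936 0.21080223 0.1705056 ] [-0.91140827 -0.5045976  -0.90901965] [-0.03800179 -0.00797831  0.02267794]
False 11.5083 [0.55196192 0.21072066 0.12708836] [-0.22434406 -0.29190878 -1.05466   ] [ 0.02960069 -0.01479805 -0.00920799]
```

View pics/crop4.png

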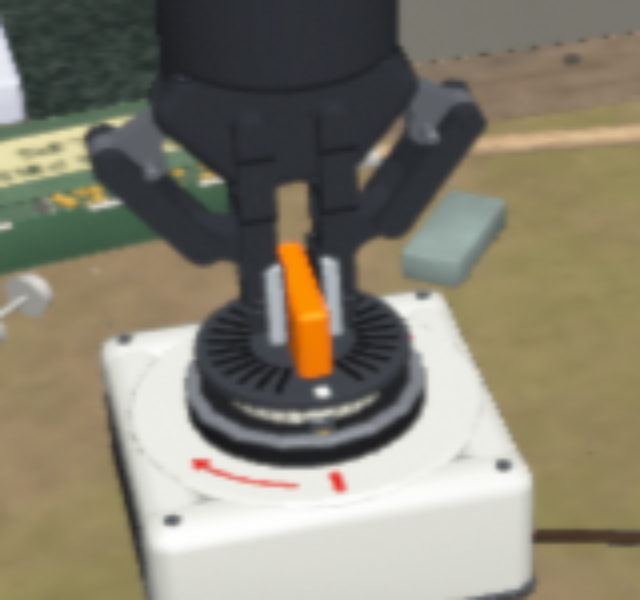

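The cartridge dropped into the slots without contact; the pin shows in the slot at crop (322,432). Next, feel for the seal.

```bash
cat >> h.py <<'E'
XY=M+[-.0005,-.0010]
def avg(n=5):
    S=[]
    for _ in range(n): manip.wait(.02); S.append(manip.get_state())
    return S[-1]["time"],np.mean([s["position"] for s in S],0),np.mean([s["ft_force"] for s in S],0),np.mean([s["wrist_torque"] for s in S],0)
def show(tag=""):
    t,p,f,m=avg(); print(tag,round(t,2),(p*1e3).round(2),f.round(2),m.round(3)); return p,f,m
E
python3 - <<'E'
from h import *
p,f0,m=show("base"); f0=f0[2]
hit=manip.move_l([*XY,.118],v=.008,max_force=5); p,f,m=show(hit)
z=p[2]
for i in range(6):
    if f[2]-f0>17: break
    z-=.0004; manip.move_l([*XY,z],v=.01); p,f,m=show(i)
E
```

```text
base 11.64 [551.95 210.71 127.08] [ 0.29 -0.24 -1.23] [-0.015  0.04   0.009]
True 12.35 [552.11 210.77 123.39] [-0.32  0.01  4.84] [ 0.     0.087 -0.004]
0 12.68 [552.33 210.82 123.35] [ 0.02 -0.55  4.86] [ 0.044 -0.036  0.021]
1 13.02 [552.35 210.83 123.15] [-0.07  0.18  6.81] [0.011 0.108 0.004]
2 13.35 [552.39 210.84 122.99] [-0.69  0.11  8.2 ] [-0.029  0.216 -0.006]
3 13.68 [552.43 210.83 122.81] [-1.45 -0.14  9.94] [-0.077  0.334 -0.001]
4 14.02 [552.42 210.84 122.62] [-1.94 -0.04 11.38] [-0.102  0.457  0.002]
5 14.35 [552.47 210.85 122.47] [-2.17 -0.4  12.4 ] [-0.145  0.561 -0.002]
```

Seal contact is at TCP z of about 123.9 mm, which puts its rest height near 50 mm. Target TCP z is about 122.0. Next, turn in steps with light pressure.

```bash
cat >> h.py <<'E'
def turn(th,z): manip.move_l([*XY,z],v=.02,rot=Rd(MA+np.pi-th))
E
python3 - <<'E'
from h import *
for th in (.1,.2,.3,.4,.5,.6):
    turn(th,.1210); p,f,m=show(th)
    if abs(m[2])>.5 or f[2]<6: break
s=manip.get_state(); print(np.arctan2(*s["ee_rot"][:2,0][::-1])-MA-np.pi)
E
```

```text
0.1 14.68 [552.92 211.04 122.54] [-1.360e+00  1.000e-02  1.167e+01] [ 0.019  0.324 -0.079]
0.2 15.02 [553.18 211.07 122.59] [-0.84 -0.02 11.38] [ 0.028  0.174 -0.12 ]
0.3 15.35 [553.3  211.07 122.62] [-0.37 -0.09 11.05] [ 0.003  0.111 -0.113]
0.4 15.68 [553.39 211.05 122.64] [-0.44  0.21 11.15] [-0.01   0.07  -0.086]
0.5 16.02 [553.41 211.02 122.63] [-0.55 -0.11 11.3 ] [-0.013  0.086 -0.099]
0.6 16.35 [553.44 211.03 122.64] [-0.29 -0.39 11.01] [-0.01   0.064 -0.114]
-0.60033878619581
```

Run:
```python
from h import *
for th in np.arange(.65,1.21,.05):
    turn(th,.1210); p,f,m=show(round(th,2))
    if abs(m[2])>.45 or f[2]<6: break
```

```text
0.65 16.68 [553.41 211.   122.64] [-0.03 -0.12 11.44] [-0.047  0.066 -0.102]
0.7 17.02 [553.41 210.99 122.63] [ 0.13 -0.03 11.29] [-0.013  0.08  -0.11 ]
0.75 17.35 [553.42 211.   122.64] [-0.42  0.03 10.89] [-0.027  0.044 -0.079]
0.8 17.68 [553.43 210.99 122.64] [-0.33 -0.25 11.29] [-0.049  0.064 -0.1  ]
0.85 18.02 [553.34 210.94 122.49] [-0.48  0.32 10.61] [-0.048  0.018 -0.134]
0.9 18.35 [553.3  210.94 122.27] [0.43 0.18 8.65] [-0.003 -0.046 -0.164]
0.95 18.68 [553.16 210.9  122.  ] [ 0.61 -0.29  7.36] [ 0.003 -0.164 -0.104]
1.0 19.02 [553.06 210.93 121.69] [1.23 0.28 5.78] [ 0.105 -0.262 -0.113]
```

The ramp engaged at about 0.84 rad. The seal now carries an estimated 23 N or so, slightly above target, so I'll back off a little and unload the arm.

Run:
```python
from h import *
turn(.94,.1210); show("back")
manip.move_l([*XY,.1220],v=.01); p,f,m=show("unload")
s=manip.get_state(); print(np.arctan2(*s["ee_rot"][:2,0][::-1])-MA-np.pi)
```

```text
back 19.35 [553.13 210.98 122.18] [-0.05 -0.39  8.79] [-0.037 -0.032  0.293]
unload 19.68 [553.01 210.92 122.36] [3.97 1.04 2.92] [ 0.214 -0.872  0.349]
-0.9397075595769868
```

Run:
```python
from h import *
xy=XY+[.0010,.0002]
manip.move_l([*xy,.1223],v=.01,rot=Rd(MA+np.pi-.95)); p,f,m=show("relax")
```

```text
relax 20.02 [553.05 210.93 122.24] [3.4  0.72 2.55] [ 0.189 -0.793  0.301]
```

Estimated ring load after release is about 17 N, mid-range, so I'm letting go.

Run:
```python
from h import *
manip.move_gripper(.06); p,f,m=show("open")
manip.move_l([p[0],p[1],.25],v=.12); manip.wait(.3); show("up")
t=manip.read_camera("top"); s=manip.read_camera("side")
cv2.imwrite("pics/side3.png",s)
cv2.imwrite("pics/crop5.png",np.hstack([cv2.resize(s[180:350,210:370],(400,425)),cv2.resize(t[130:260,290:400],(360,425))]))
```

```text
open 20.63 [552.71 210.85 122.19] [0.23 0.42 0.21] [ 0.006 -0.015  0.039]
up 22.23 [552.59 210.82 249.68] [0.04 0.27 0.4 ] [ 0.006  0.011 -0.003]
```

View pics/crop5.png

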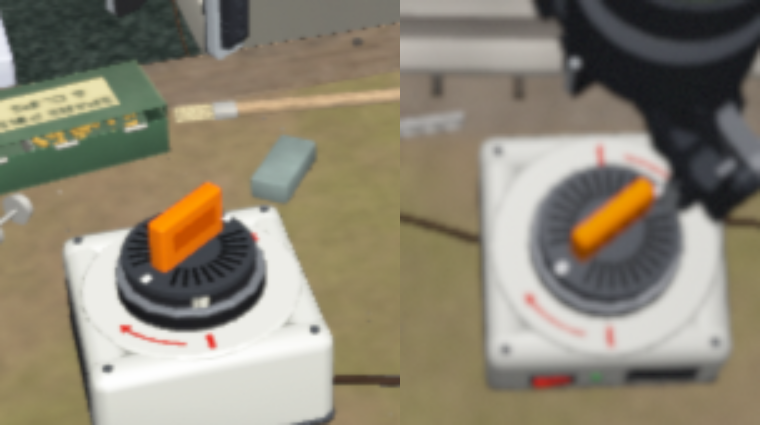

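The cartridge is seated level, turned about 0.94 rad, and the gripper is clear of it (top cap dot near crop (561,267)). Handing in.

```bash
python3 -c "
from workcell import manip
print(manip.job_done())"
```

```text
the job is handed in; nothing more can be done
None
```

The job is handed in, verdict not shown: the cartridge is in the ring, turned about 0.94 rad clockwise and let go at about 22 s, with an estimated ring clamp of 17 N (inferred from tool height and wrist force, not measured directly).

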